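Slide the locating plate out over the shelf end for washing

TASK

The thin black bottle-locating plate is due for washing, but it lies flat on the steel bench shelf and gloved fingers cannot get under it. With your fingertips push it along the shelf, towards the end beside the empty grey wash tub, until about 35 mm of it sticks out past that end, and leave it lying flat and straight along the shelf, not hanging over its front. Only push it, never lift or tip it, and leave the dropper bottles standing where they are.

Things in the scene. Friction and masses are not known exactly. Their poses are not given: they have to be found in the camera images.
- shelf: Low brushed-steel bench shelf (riser), fixed, standing on the bench. Origin: centre of its footprint, at bench height. Its y axis runs along its length: the level top is 420 mm long (y -210 to +210 mm), 170 mm deep (x -85 to +85 mm) and 80 mm above the bench. Both ends and the front are open. Along the whole rear edge (+x side, away from the robot) stands an upstand 6 mm thick, its inner face at x = +85 mm, rising 18 mm above the top.
- plate: Thin black plastic plate (about 0.11 kg) with eight round 24 mm holes in two rows, lying loose and a little askew on the shelf top: 180 mm along its y axis, 95 mm along its x axis, 5 mm thick. Origin: centre of its underside. It slides on the shelf with ordinary dry friction and stops when the push stops; nothing holds it, and pushed at one narrow spot it tends to turn as it slides.
- plate_end_left (a point): Middle of the plate's short end at its +y side (y = +90 mm in the plate's frame), on its upper face.
- plate_end_right (a point): Middle of the plate's other short end, at its -y side (y = -90 mm in the plate's frame), on its upper face.
- tub: Empty open grey plastic wash tub, 296 mm (x) by 216 mm (y) over the rim, 65 mm high, fixed, on the bench off one end of the shelf: either end. It shows which end the plate must stick out of. Origin: centre of its underside.
- tray: White tray full of black dropper bottles, 240 mm (x) by 190 mm (y), bottle tops 108 mm above the bench, fixed, on the bench off the other end of the shelf. Origin: centre of its underside.
- bottle1: Loose black dropper bottle, 33 mm across, 103 mm tall, standing on the bench in front of the shelf (robot side); not to be disturbed. Origin: centre of its underside.
- bottle2: Second loose dropper bottle, the same.
- bottle3: Third loose dropper bottle, the same.

How it is judged:
By the outcome, as a careful person would: the job done as asked, in the order asked, and still so for the second after the job is handed in, with the robot touching nothing.
It also fails if it takes over 43 s, if anything falls off the work surface, if the arm or the gripper's body presses on something with over 40 N, if the wrist force passes 120 N, or if a joint passes its speed limit or range.

ROBOT

A 7-joint arm with a two-finger parallel gripper is mounted at the origin on the work surface. World frame = base frame: x ahead of the robot, y to its left, z up, the work surface at z = 0. Lengths are in m, angles in rad, forces in N, time in s.
With the tool pointing down it reaches from about 0.4 to 0.85 m from the base axis. Payload 4.5 kg.
Tool frame: the origin (TCP) lies at the very end of the fingers, on their centre line; the grasp point (between the pads) lies 19 mm behind it (manip.grasp_offset is the x of the grasp point in the tool frame, in m); x points along the fingers, y is the direction in which the jaws open and shut, and the axes are right-handed (so a half turn about x gives the same grasp; the last joint's range is limited). The gripper opens to 85 mm and grips with 20 to 120 N. Pads are 22 mm wide; open, the fingers measure 114 mm over their backs; the gripper's body (76 mm by 85 mm) begins 54 mm behind the grasp point. The pads swing forward as they close: fully open they stand 13 mm farther back than shut.
Start: joints at [-1.27, 0.689, -0.195, 1.565, 0.157, 0.902, -0.215], TCP at [0.165, 0.603, 0.231] pointing down, gripper open.
Joint ranges: [-3.01, 3.01], [-0.46, 2.08], [-1.47, 1.51], [0.13, 2.56], [-1, 4.14], [0.04, 2.09], [-2.66, 2.66]. Speed limits (rad/s): [2.57, 2.57, 3.14, 3.14, 3.14, 3.14, 3.14].

INTERFACE

Orientations are given as a unit quaternion [w, x, y, z].
In Python, from station import read_state, snapshot, camera_params, manip gives the robot as it stands.
- The arm moves only by the shell command python3 -m creep 'ROWS' [FORCE]. ROWS is JSON, a list of rows, each a list of 3 entries, a list of its own where there are three numbers: the shift along the tool's x, y, z in m, then the turn about the tool's x in degrees, then the opening, from 0 (shut) to 1 (fully open). In form: [[[x, y, z], yaw, jaw], ...]. A call has exactly 8 rows; each row is the pose to reach, as a shift and turn from the pose commanded when the call began, along the tool's axes at that moment; what a row does not reach only later rows make up. A row lasts 1/8 s, in which the tool goes at most 62.5 mm and 10.7 degrees, less where a joint would pass 70% of its speed; a pose out of reach is approached as far as the arm can. A call with a gripper value outside its range is refused whole. The fingers move at their own pace and stop on an object; FORCE is the grip in N (left out, the last holds). Time passes only in rows, so rows that repeat a pose let the fingers close, or fill a call up. It gives the time, the measured TCP pose, the force and the opening at its end, in the units of the state.
- read_state(): the state, without advancing time (a new reading comes with each control period).
- snapshot(name): name is "scene" or "top"; returns the picture (400x640x3 uint8, red, green, blue); there is no depth.
- camera_params(name): a dict with "vfov" (degrees; the focal length in pixels is half the picture's height over the tangent of half this angle, whatever the lens; pixels are square), "cx", "cy" (the principal point, pixels), "camera_from_world" (4x4, takes a point from world to camera coordinates). Camera axes: x right, y down, z forward; pixel columns grow to the right and rows downward; lengths in m; the calibration is good to about 2 mm. A picture is of the moment at which its call begins. camera_params takes no time and is no camera call.
- manip.job_done(): hands the job in, once; it reports no verdict.
The state is a dict: "time": time; "joint_positions": joint angles; "qvel": joint speeds; "tau": joint torques, N m; "tool_pos": TCP position; "ee_rot": TCP orientation; "ft_force": force on the tool from outside, world axes, zero at the start; "moment": the same for the moment, N m; "finger_gap": finger opening in m.
Only numpy, scipy, OpenCV 4.12 (cv2) and the standard library are available. Lean on these libraries where they do the work, as an engineer would, in place of code of your own. Each camera call takes 0.05 s, during which the arm holds its last target.

## Working session

There is one attempt and no reset: what is moved stays moved. The work goes in short steps, Python scripts to look and compute and a shell command to move; the robot and the scene stay as the last step left them, time stands still between calls to the robot, and variables do not carry over. Pictures are saved under pics/ and viewed, and the job is handed in when it is done.

```bash
ls; mkdir -p pics
python3 - <<'E'
from station import *
import cv2
print(read_state())
for n in("scene","top"):
    p=camera_params(n);print(n,p)
    cv2.imwrite(f"pics/{n}0.png",cv2.cvtColor(snapshot(n),cv2.COLOR_RGB2BGR))
print(read_state()["time"])
E
```

```text
pics
{'time': 0.0, 'joint_positions': array([-1.27018747,  0.68998472, -0.19449305,  1.56638756,  0.15730634,
        0.90248293, -0.21510343]), 'qvel': array([-1.79842495e-03,  5.60217543e-04,  6.24875360e-04,  1.46438262e-03,
       -8.94607664e-04,  1.00852921e-03,  7.11254850e-05]), 'tau': array([ 2.34645609e-05, -5.39586854e+01, -1.26676038e+00, -1.58542925e+01,
        8.99901817e-03,  9.23724758e-03,  2.42885019e-07]), 'tool_pos': array([0.16467059, 0.60222585, 0.23047146]), 'ee_rot': array([ 0.70079336,  0.09336485,  0.70086101, -0.09468639]), 'ft_force': array([-0.4413375 , -0.22578805, -1.14361998]), 'moment': array([ 0.00724594, -0.02016069, -0.00119826]), 'finger_gap': 0.08534476628112896}
scene {'vfov': 48.71863102920163, 'cx': 328.0327519747994, 'cy': 203.2629106900774, 'camera_from_world': array([[-0.63461898,  0.77260066, -0.01862687,  0.33709894],
       [ 0.48711537,  0.38117538, -0.78576329, -0.21811704],
       [-0.59998113, -0.50773373, -0.61824679,  1.47148912],
       [ 0.        ,  0.        ,  0.        ,  1.        ]])}
top {'vfov': 49.02861176434783, 'cx': 313.2702403775385, 'cy': 197.77941852210859, 'camera_from_world': array([[ 1.84698207e-02, -9.99825696e-01,  2.72840764e-03,
         2.79109891e-02],
       [-9.92301344e-01, -1.86649264e-02, -1.22432282e-01,
         5.40882672e-01],
       [ 1.22461867e-01, -4.46100274e-04, -9.92473119e-01,
         1.15845537e+00],
       [ 0.00000000e+00,  0.00000000e+00,  0.00000000e+00,
         1.00000000e+00]])}
0.1
```

View pics/scene0.png

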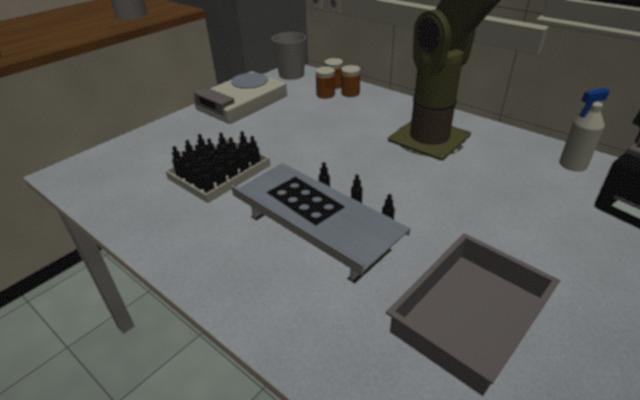

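View pics/top0.png

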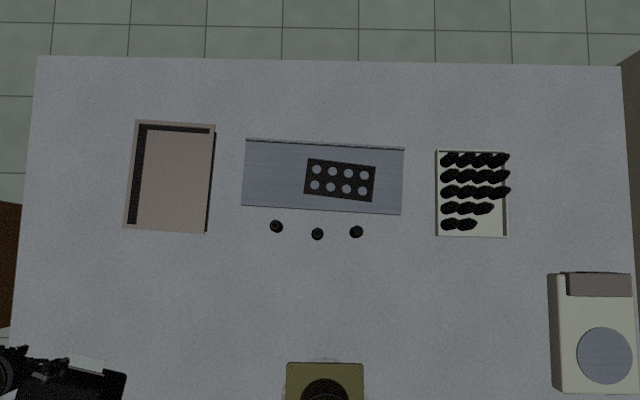

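Top view: the tub is at the left (+y), so the plate must go +y. The plate is at about (303–376, 158–202), the shelf at about (241–404, 139–215), and the bottles at (276,226), (317,234) and (356,232).

```bash
cat > h.py <<'E'
import numpy as np,cv2
from station import *
def K(p):
    f=200/np.tan(np.radians(p["vfov"]/2)); return np.array([[f,0,p["cx"]],[0,f,p["cy"]],[0,0,1]])
def proj(n,P):
    p=camera_params(n);T=p["camera_from_world"]
    return cv2.projectPoints(np.array(P,float).reshape(-1,3),cv2.Rodrigues(T[:3,:3])[0],T[:3,3],K(p),None)[0].reshape(-1,2)
def onz(n,uv,z):
    p=camera_params(n);T=p["camera_from_world"];R=T[:3,:3];c=-R.T@T[:3,3]
    uv=np.array(uv,float).reshape(-1,2)
    d=(R.T@np.linalg.inv(K(p))@np.c_[uv,np.ones(len(uv))].T).T
    return c+d*((z-c[2])/d[:,2])[:,None]
def tri(a,b):
    Ps=[K(camera_params(n))@camera_params(n)["camera_from_world"][:3] for n in("top","scene")]
    X=cv2.triangulatePoints(Ps[0],Ps[1],np.array(a,float).reshape(-1,2).T,np.array(b,float).reshape(-1,2).T)
    return (X[:3]/X[3]).T
def save(img,name,box=None,s=1):
    if box: img=img[box[1]:box[3],box[0]:box[2]]
    cv2.imwrite("pics/"+name,cv2.cvtColor(cv2.resize(img,None,fx=s,fy=s,interpolation=cv2.INTER_CUBIC),cv2.COLOR_RGB2BGR))
E
python3 - <<'E'
from h import *
t=cv2.imread("pics/top0.png")[:,:,::-1];s=cv2.imread("pics/scene0.png")[:,:,::-1]
b=lambda i:np.clip(i.astype(int)*2,0,255).astype(np.uint8)
save(b(t),"topz.png",(230,120,420,250),4); save(b(s),"scz.png",(225,150,415,285),4)
E
```

```text
(no output)
```

View pics/topz.png

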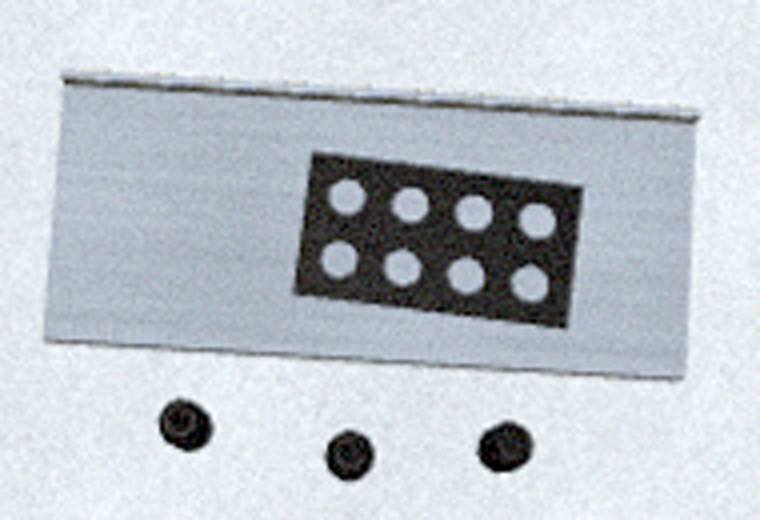

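View pics/scz.png

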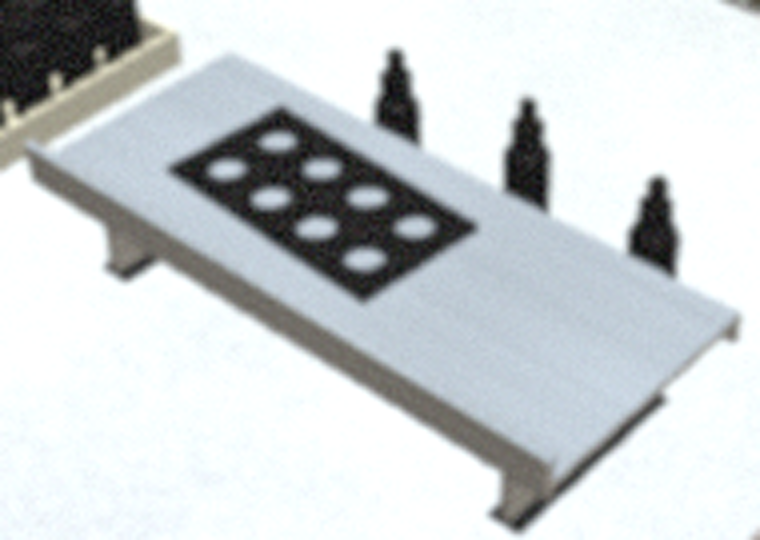

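Both pictures show the plate clear of everything, askew by roughly 4° relative to the shelf, with its −y end free. I'll triangulate its corners and the shelf's next.

Run:
```python
from h import *
np.set_printoptions(precision=4,suppress=True)
zt=lambda a:(np.array(a,float)+.5)/4-.5+[230,120]
zs=lambda a:(np.array(a,float)+.5)/4-.5+[225,150]
# plate rear-left, rear-right, front-right, front-left
a=zt([(313,153),(584,187),(568,327),(295,295)]); b=zs([(364,299),(170,168),(283,107),(477,228)])
print("plate",tri(a,b)); P=onz("top",a,.085);print(P); Q=onz("scene",b,.085);print(Q)
print("L",np.linalg.norm(P[0]-P[1]),np.linalg.norm(P[0]-P[3]))
for X in(P,Q): print("c",X.mean(0),"yaw", [np.degrees(np.arctan2(-(d)[0],d[1])) for d in (X[0]-X[1],X[3]-X[2])])
a=zt([(45,340),(685,378)]);b=zs([(738,318),(230,53)])
print("shelf front L,R",tri(a,b),"\n",onz("top",a,.08),"\n",onz("scene",b,.08))
S=onz("top",a,.08);d=S[0]-S[1];print(np.linalg.norm(d),np.degrees(np.arctan2(-d[0],d[1])))
S=onz("top",zt([(65,83),(693,121)]),.08);d=S[0]-S[1];print("rear inner?",S,np.linalg.norm(d),np.degrees(np.arctan2(-d[0],d[1])))
S=onz("top",zt([(64,74),(699,112)]),.098);d=S[0]-S[1];print("upstand top",S,np.linalg.norm(d),np.degrees(np.arctan2(-d[0],d[1])))
# bottles tops
print("bot",tri(zt([(183,418),(350,450),(508,445)]),zs([(658,180),(528,102),(395,52)])))
print("tub rim",onz("top",[(136,121),(215,124),(206,233),(123,227)],.065))
```

```text
plate [[ 0.6395  0.0542  0.0838]
 [ 0.6199 -0.1238  0.0839]
 [ 0.527  -0.1133  0.0842]
 [ 0.5457  0.0637  0.0813]]
[[ 0.6392  0.0541  0.085 ]
 [ 0.6199 -0.1239  0.085 ]
 [ 0.5273 -0.1137  0.085 ]
 [ 0.5449  0.064   0.085 ]]
[[ 0.6405  0.0552  0.085 ]
 [ 0.6206 -0.1223  0.085 ]
 [ 0.5276 -0.1119  0.085 ]
 [ 0.5496  0.0662  0.085 ]]
L 0.17912289230370168 0.09481276880912737
c [ 0.5829 -0.0299  0.085 ] yaw [np.float64(-6.192765574680072), np.float64(-5.663280838513935)]
c [ 0.5846 -0.0282  0.085 ] yaw [np.float64(-6.366431644309524), np.float64(-7.056420792319422)]
shelf front L,R [[ 0.5137  0.2262  0.076 ]
 [ 0.4962 -0.1908  0.0796]] 
 [[ 0.513   0.2261  0.08  ]
 [ 0.496  -0.1904  0.08  ]] 
 [[ 0.5182  0.2278  0.08  ]
 [ 0.4968 -0.1905  0.08  ]]
0.41690162298007466 -2.3394407410507965
rear inner? [[ 0.6845  0.2195  0.08  ]
 [ 0.6667 -0.1968  0.08  ]] 0.41662725531728473 -2.444849672930687
upstand top [[ 0.6859  0.2175  0.098 ]
 [ 0.6684 -0.197   0.098 ]] 0.41484511151435893 -2.4073286667523264
bot [[ 0.4619  0.1343  0.1005]
 [ 0.4445  0.0263  0.1022]
 [ 0.451  -0.0758  0.1026]]
tub rim [[0.7361 0.5203 0.065 ]
 [0.7319 0.3068 0.065 ]
 [0.4382 0.3169 0.065 ]
 [0.4499 0.5349 0.065 ]]
```

The plate sits at centre (0.583, −0.030) with yaw −6.1°, and the heights and sizes check out. The shelf yaw is −2.4°, and its left end is at about y 0.227. The push will be about 0.2 m along +y, with two spread fingertips squared to the shelf. First I'll swing round, still high up.

```bash
python3 -m creep '[[[0,-0.02,0.045],9,1],[[0,-0.045,0.09],18,1],[[0,-0.07,0.14],28,1],[[0,-0.095,0.19],38,1],[[0,-0.12,0.24],48,1],[[0,-0.145,0.29],58,1],[[0,-0.168,0.341],68,1],[[0,-0.168,0.341],77.1,0.8]]'
python3 - <<'E'
from h import *
from scipy.spatial.transform import Rotation as Ro
s=read_state();q=s["ee_rot"];R=Ro.from_quat(q,scalar_first=True).as_matrix()
print(s["time"],s["tool_pos"],s["finger_gap"]);print(R.round(4));print((R.T@(np.array([.572,-.150,.2])-s["tool_pos"])).round(4),np.degrees(np.arctan2(R[1,1],R[0,1])))
E
```

```text
time: 1.1
tool_pos: [0.4541, 0.3454, 0.2313]
ee_rot: [-0.487, -0.514, -0.484, 0.514]
ft_force: [-0.9, 0.2, -0.5]
finger_gap: 0.0698
1.1 [0.45409605 0.34537728 0.23127925] 0.06979771609370479
[[ 0.0028  0.9984 -0.057 ]
 [-0.0031 -0.057  -0.9984]
 [-1.      0.003   0.0029]]
[0.0331 0.1458 0.4878] -3.2656995045256973
```

```bash
python3 -m creep '[[[0,0.01,0.04],0,0.65],[[0,0.03,0.1],0,0.65],[[0,0.047,0.16],0,0.65],[[0,0.065,0.22],0,0.65],[[0.01,0.083,0.28],0,0.65],[[0.02,0.1,0.34],0,0.65],[[0.03,0.115,0.4],0,0.65],[[0.03,0.13,0.45],0,0.65]]';python3 -m creep '[[[0.01,0.006,0.02],0,0.65],[[0.03,0.012,0.044],0,0.65],[[0.05,0.0125,0.044],0,0.65],[[0.06,0.0125,0.044],0,0.65],[[0.07,0.0125,0.044],0,0.65],[[0.075,0.0125,0.044],0,0.65],[[0.08,0.0125,0.044],0,0.65],[[0.08,0.0125,0.044],0,0.65]]'
cat > st.py <<'E'
from h import *
from scipy.spatial.transform import Rotation as Ro
s=read_state();R=Ro.from_quat(s["ee_rot"],scalar_first=True).as_matrix()
print("t",round(s["time"],2),s["tool_pos"].round(4),"gap",round(s["finger_gap"],4),"F",s["ft_force"].round(2),"jawang",np.degrees(np.arctan2(R[1,1],R[0,1])).round(2),"down",R[:,0].round(4))
E
python3 st.py
python3 - <<'E'
from h import *
b=lambda i:np.clip(i.astype(int)*2,0,255).astype(np.uint8)
save(b(snapshot("top")),"top1.png",(230,120,420,250),4); save(b(snapshot("scene")),"sc1.png",(225,110,415,285),3)
E
```

```text
time: 2.1
tool_pos: [0.5598, -0.1065, 0.2002]
ee_rot: [-0.489, -0.51, -0.49, 0.511]
ft_force: [-0.3, 1.1, 0.2]
finger_gap: 0.0556
time: 3.1
tool_pos: [0.5712, -0.1484, 0.1212]
ee_rot: [-0.489, -0.51, -0.49, 0.51]
ft_force: [0.3, -0.7, 0.0]
finger_gap: 0.0556
t 3.1 [ 0.5712 -0.1484  0.1212] gap 0.0556 F [ 0.34 -0.7   0.03] jawang -2.38 down [-1.e-04  1.e-04 -1.e+00]
```

View pics/top1.png

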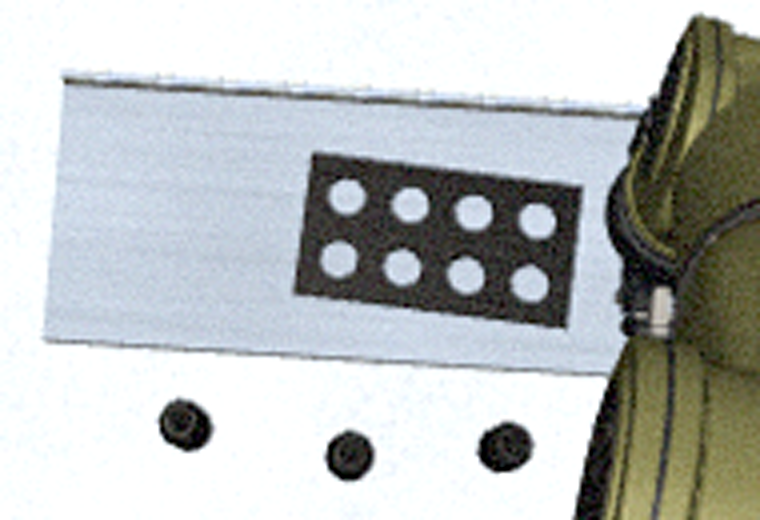

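View pics/sc1.png

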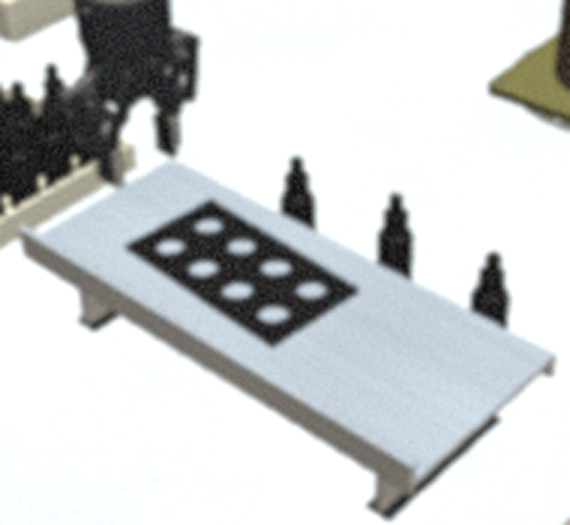

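The gripper is 20–30 mm behind the plate's −y end and above the bare shelf. Nothing has moved. Next I'll descend and feel for the shelf.

```bash
python3 -m creep '[[[0.01,0,0],0,0.65],[[0.02,0,0],0,0.65],[[0.03,0,0],0,0.65],[[0.034,0,0],0,0.65],[[0.036,0,0],0,0.65],[[0.037,0,0],0,0.65],[[0.037,0,0],0,0.65],[[0.037,0,0],0,0.65]]'; python3 st.py
python3 -m creep '[[[0.0005,0,0],0,0.65],[[0.001,0,0],0,0.65],[[0.0015,0,0],0,0.65],[[0.002,0,0],0,0.65],[[0.002,0,0],0,0.65],[[0.002,0,0],0,0.65],[[0.002,0,0],0,0.65],[[0.002,0,0],0,0.65]]'; python3 st.py
```

```text
time: 4.2
tool_pos: [0.5714, -0.1485, 0.0845]
ee_rot: [0.49, 0.51, 0.489, -0.51]
ft_force: [-0.2, 0.1, 0.3]
finger_gap: 0.0552
t 4.2 [ 0.5714 -0.1485  0.0845] gap 0.0552 F [-0.17  0.15  0.26] jawang -2.38 down [ 4.e-04 -0.e+00 -1.e+00]
time: 5.2
tool_pos: [0.5712, -0.1485, 0.0823]
ee_rot: [0.489, 0.51, 0.489, -0.51]
ft_force: [0.1, -0.4, 0.1]
finger_gap: 0.0557
t 5.2 [ 0.5712 -0.1485  0.0823] gap 0.0557 F [ 0.13 -0.36  0.11] jawang -2.39 down [ 0.e+00  1.e-04 -1.e+00]
```

No contact yet, so the tips stand higher than the TCP while part open. I'll go down 1 mm at a time.

```bash
python3 -m creep '[[[0.0005,0,0],0,0.65],[[0.001,0,0],0,0.65],[[0.0015,0,0],0,0.65],[[0.0015,0,0],0,0.65],[[0.0015,0,0],0,0.65],[[0.0015,0,0],0,0.65],[[0.0015,0,0],0,0.65],[[0.0015,0,0],0,0.65]]'; python3 st.py
python3 -m creep '[[[0.0005,0,0],0,0.65],[[0.001,0,0],0,0.65],[[0.001,0,0],0,0.65],[[0.001,0,0],0,0.65],[[0.001,0,0],0,0.65],[[0.001,0,0],0,0.65],[[0.001,0,0],0,0.65],[[0.001,0,0],0,0.65]]'; python3 st.py
```

```text
time: 6.2
tool_pos: [0.5713, -0.1485, 0.0808]
ee_rot: [0.489, 0.51, 0.489, -0.51]
ft_force: [0.9, -0.5, -1.1]
finger_gap: 0.0555
t 6.2 [ 0.5713 -0.1485  0.0808] gap 0.0555 F [ 0.88 -0.52 -1.15] jawang -2.39 down [ 1.e-04  1.e-04 -1.e+00]
time: 7.2
tool_pos: [0.5712, -0.1485, 0.0798]
ee_rot: [0.489, 0.51, 0.49, -0.51]
ft_force: [0.6, -0.1, -0.5]
finger_gap: 0.0556
t 7.2 [ 0.5712 -0.1485  0.0798] gap 0.0556 F [ 0.6 -0.1 -0.5] jawang -2.38 down [ 0.e+00  1.e-04 -1.e+00]
```

```bash
python3 -m creep '[[[0.0005,0,0],0,0.65],[[0.001,0,0],0,0.65],[[0.001,0,0],0,0.65],[[0.001,0,0],0,0.65],[[0.001,0,0],0,0.65],[[0.001,0,0],0,0.65],[[0.001,0,0],0,0.65],[[0.001,0,0],0,0.65]]'; python3 st.py
python3 - <<'E'
from h import *
b=lambda i:np.clip(i.astype(int)*2,0,255).astype(np.uint8)
save(b(snapshot("scene")),"sc2.png",(225,120,345,220),6)
E
```

```text
time: 8.2
tool_pos: [0.5713, -0.1485, 0.0788]
ee_rot: [0.489, 0.51, 0.489, -0.51]
ft_force: [-0.2, 0.2, 0.1]
finger_gap: 0.0557
t 8.2 [ 0.5713 -0.1485  0.0788] gap 0.0557 F [-0.23  0.18  0.09] jawang -2.38 down [ 1.e-04  1.e-04 -1.e+00]
```

View pics/sc2.png

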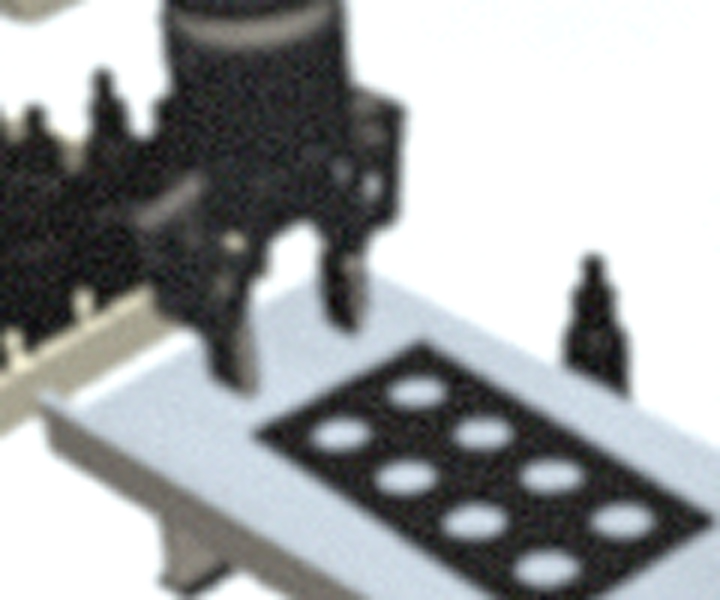

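Tips are still some millimetres above the shelf (tips at about (240,390) and (345,328) in the zoomed view). Continuing down.

```bash
python3 -m creep '[[[0.0005,0,0],0,0.65],[[0.001,0,0],0,0.65],[[0.0015,0,0],0,0.65],[[0.002,0,0],0,0.65],[[0.002,0,0],0,0.65],[[0.002,0,0],0,0.65],[[0.002,0,0],0,0.65],[[0.002,0,0],0,0.65]]'; python3 st.py
python3 -m creep '[[[0.0005,0,0],0,0.65],[[0.001,0,0],0,0.65],[[0.0015,0,0],0,0.65],[[0.0015,0,0],0,0.65],[[0.0015,0,0],0,0.65],[[0.0015,0,0],0,0.65],[[0.0015,0,0],0,0.65],[[0.0015,0,0],0,0.65]]'; python3 st.py
```

```text
time: 9.25
tool_pos: [0.5712, -0.1486, 0.0768]
ee_rot: [0.489, 0.51, 0.489, -0.51]
ft_force: [0.3, -0.5, -0.6]
finger_gap: 0.0555
t 9.25 [ 0.5712 -0.1486  0.0768] gap 0.0555 F [ 0.34 -0.51 -0.61] jawang -2.39 down [ 1.e-04  1.e-04 -1.e+00]
time: 10.25
tool_pos: [0.5713, -0.1485, 0.076]
ee_rot: [0.49, 0.51, 0.489, -0.51]
ft_force: [-1.5, 0.2, 6.9]
finger_gap: 0.0553
t 10.25 [ 0.5713 -0.1485  0.076 ] gap 0.0553 F [-1.47  0.16  6.93] jawang -2.39 down [ 3.e-04  1.e-04 -1.e+00]
```

Contact was at a TCP height of about 0.0762. I'll raise the tips to about 1.3 mm above the shelf, which is within the plate's 5 mm edge, and push along the shelf's y (tool −z).

```bash
python3 -m creep '[[[-0.0022,0,0],0,0.65],[[-0.0022,0,-0.005],0,0.65],[[-0.0022,0,-0.012],0,0.65],[[-0.0022,0,-0.02],0,0.65],[[-0.0022,0,-0.028],0,0.65],[[-0.0022,0,-0.036],0,0.65],[[-0.0022,0,-0.044],0,0.65],[[-0.0022,0,-0.05],0,0.65]]'; python3 st.py
python3 - <<'E'
from h import *
b=lambda i:np.clip(i.astype(int)*2,0,255).astype(np.uint8)
save(b(snapshot("top")),"top3.png",(230,120,420,250),4); save(b(snapshot("scene")),"sc3.png",(225,110,415,285),4)
E
```

```text
time: 11.25
tool_pos: [0.5733, -0.0979, 0.0775]
ee_rot: [0.49, 0.51, 0.49, -0.51]
ft_force: [0.1, -1.4, -0.6]
finger_gap: 0.0557
t 11.25 [ 0.5733 -0.0979  0.0775] gap 0.0557 F [ 0.11 -1.43 -0.61] jawang -2.36 down [-0.e+00  2.e-04 -1.e+00]
```

View pics/top3.png

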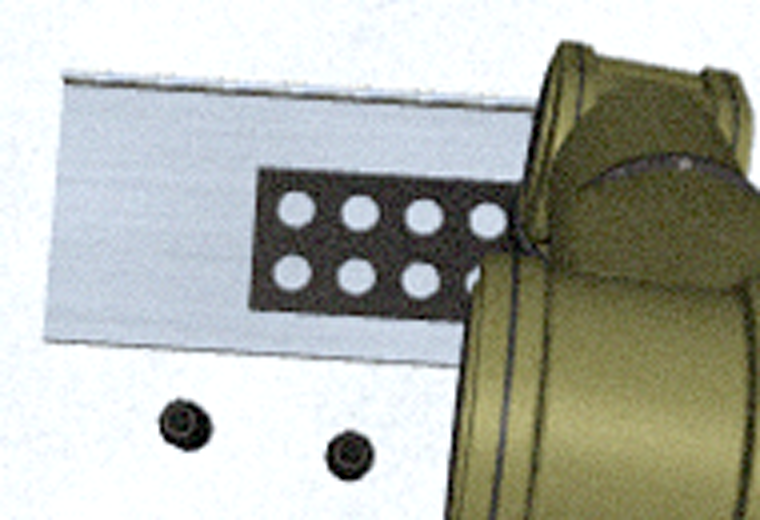

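View pics/sc3.png

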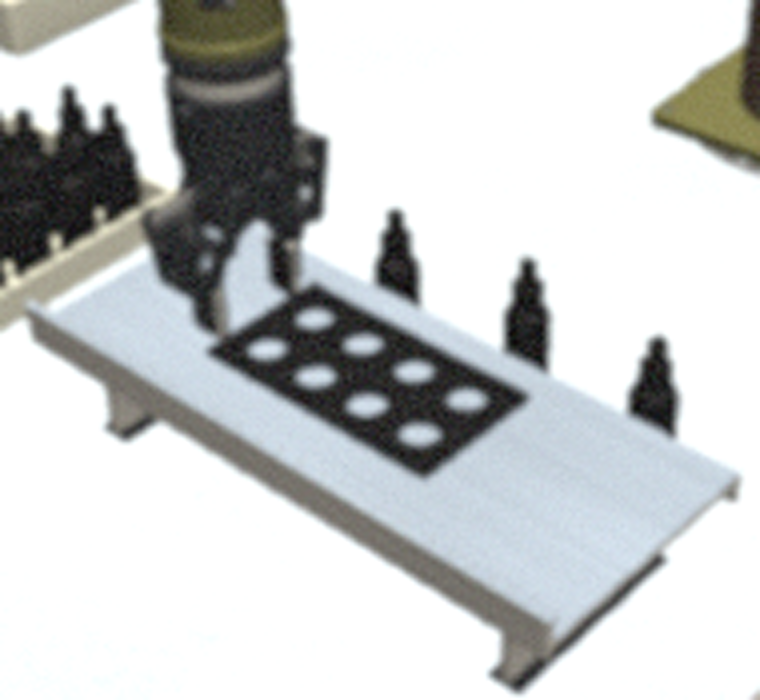

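The plate is pushed squarely and has straightened. Its left end is now at zoomed column ~255, and the bottles haven't moved.

```bash
cat > sh.py <<'E'
from h import *
O=np.array([.590,.0146]);t=np.radians(-2.4)
Y=np.array([-np.sin(t),np.cos(t)]);X=np.array([np.cos(t),np.sin(t)])
def sf(P): P=np.atleast_2d(P)[:,:2]-O; return np.c_[P@X,P@Y].round(4)
zt=lambda a:(np.array(a,float)+.5)/4-.5+[230,120]
zs=lambda a:(np.array(a,float)+.5)/4-.5+[225,110]
E
python3 - <<'E'
from sh import *
print("top plate left RL,FL",sf(onz("top",zt([(260,168),(250,310)]),.085)))
print("scene RR FR FL RL",sf(onz("scene",zs([(208,350),(316,284),(527,398),(424,477)]),.085)))
print("shelf left scene",sf(onz("scene",zs([(738,478)]),.08)), "top",sf(onz("top",zt([(45,340),(65,83)]),.08)))
print("tcp",sf(read_state()["tool_pos"]))
E
```

```text
top plate left RL,FL [[ 0.0354  0.0757]
 [-0.0587  0.076 ]]
scene RR FR FL RL [[ 0.0364 -0.1006]
 [-0.0573 -0.0989]
 [-0.0545  0.0785]
 [ 0.038   0.0789]]
shelf left scene [[-0.0807  0.21  ]] top [[-0.0858  0.2081]
 [ 0.0858  0.2087]]
tcp [[-0.0119 -0.1125]]
```

The plate end is at y_s ≈ 0.077 and the shelf end at ≈ 0.209, so 0.167 m of pushing remains. I'll push 0.157 m of that, then check.

```bash
python3 -m creep '[[[0,0,-0.006],0,0.65],[[0,0,-0.015],0,0.65],[[0,0,-0.025],0,0.65],[[0,0,-0.035],0,0.65],[[0,0,-0.045],0,0.65],[[0,0,-0.055],0,0.65],[[0,0,-0.065],0,0.65],[[0,0,-0.075],0,0.65]]'
python3 -m creep '[[[0,0,-0.01],0,0.65],[[0,0,-0.02],0,0.65],[[0,0,-0.03],0,0.65],[[0,0,-0.042],0,0.65],[[0,0,-0.054],0,0.65],[[0,0,-0.066],0,0.65],[[0,0,-0.076],0,0.65],[[0,0,-0.082],0,0.65]]'; python3 st.py
python3 - <<'E'
from h import *
b=lambda i:np.clip(i.astype(int)*2,0,255).astype(np.uint8)
save(b(snapshot("top")),"top4.png",(190,120,380,250),4); save(b(snapshot("scene")),"sc4.png",(245,130,435,275),4)
E
```

```text
time: 12.35
tool_pos: [0.5765, -0.023, 0.0775]
ee_rot: [0.489, 0.51, 0.489, -0.51]
ft_force: [0.1, -1.4, -0.5]
finger_gap: 0.0556
time: 13.35
tool_pos: [0.5798, 0.0592, 0.0775]
ee_rot: [0.49, 0.51, 0.49, -0.51]
ft_force: [-0.2, -1.7, 0.6]
finger_gap: 0.0553
t 13.35 [0.5798 0.0592 0.0775] gap 0.0553 F [-0.22 -1.74  0.62] jawang -2.34 down [ 0.e+00  2.e-04 -1.e+00]
```

View pics/top4.png

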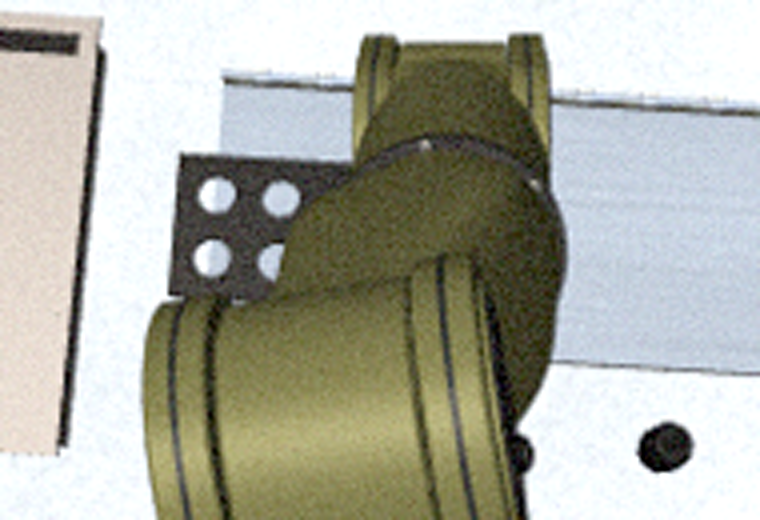

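View pics/sc4.png

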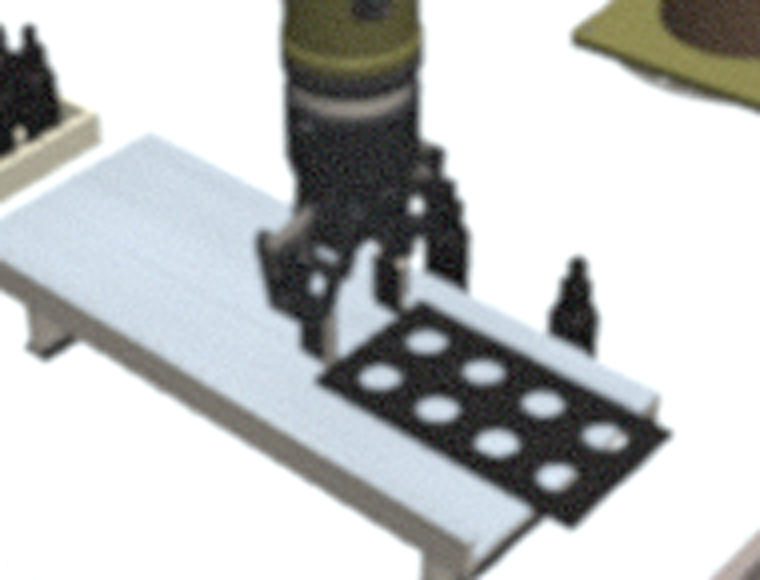

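Run:
```python
from sh import *
zt=lambda a:(np.array(a,float)+.5)/4-.5+[190,120]
zs=lambda a:(np.array(a,float)+.5)/4-.5+[245,130]
print("top plate left RL,FL",sf(onz("top",zt([(180,153),(169,295)]),.085)))
print("scene RR FR FL RL",sf(onz("scene",zs([(316,380),(422,303),(672,434),(573,527)]),.085)))
print("shelf left: rear top",sf(onz("top",zt([(223,84)]),.08)),"scene front, rear",sf(onz("scene",zs([(659,398)]),.08)),sf(onz("scene",zs([(470,547)]),.098)))
print("tcp",sf(read_state()["tool_pos"]))
```

```text
top plate left RL,FL [[ 0.0358  0.2336]
 [-0.0584  0.233 ]]
scene RR FR FL RL [[ 0.0375  0.0571]
 [-0.0559  0.0581]
 [-0.0558  0.2351]
 [ 0.0367  0.2355]]
shelf left: rear top [[0.085  0.2099]] scene front, rear [[-0.081   0.2104]] [[0.0924 0.2115]]
tcp [[-0.012   0.0445]]
```

The overhang is ≈ 24.5 mm by both views, and the plate is straight. I'll push 10.5 mm more, slowly, then back off 12 mm, rise, and clear the view.

```bash
python3 -m creep '[[[0,0,-0.003],0,0.65],[[0,0,-0.006],0,0.65],[[0,0,-0.009],0,0.65],[[0,0,-0.0105],0,0.65],[[0,0,-0.0105],0,0.65],[[0,0,-0.0105],0,0.65],[[0,0,-0.004],0,0.65],[[0,0,0.006],0,0.65]]'; python3 -m creep '[[[0,0,0.01],0,0.65],[[-0.01,0,0.015],0,0.65],[[-0.04,0,0.015],0,0.65],[[-0.08,0,0.015],0,0.65],[[-0.12,0,0.05],0,0.65],[[-0.14,0,0.1],0,0.65],[[-0.14,0,0.16],0,0.65],[[-0.14,0,0.2],0,0.65]]'; python3 st.py
python3 - <<'E'
from h import *
b=lambda i:np.clip(i.astype(int)*2,0,255).astype(np.uint8)
save(b(snapshot("top")),"top5.png",(190,120,380,250),4); save(b(snapshot("scene")),"sc5.png",(245,130,435,275),4)
E
```

```text
time: 14.45
tool_pos: [0.5796, 0.0519, 0.0775]
ee_rot: [0.49, 0.51, 0.49, -0.51]
ft_force: [0.3, 0.2, 0.9]
finger_gap: 0.0557
time: 15.45
tool_pos: [0.5707, -0.1515, 0.2189]
ee_rot: [-0.49, -0.511, -0.488, 0.511]
ft_force: [-0.2, 1.5, 0.6]
finger_gap: 0.0556
t 15.45 [ 0.5707 -0.1515  0.2189] gap 0.0556 F [-0.16  1.46  0.63] jawang -2.57 down [ 0.0015 -0.0018 -1.    ]
```

View pics/top5.png

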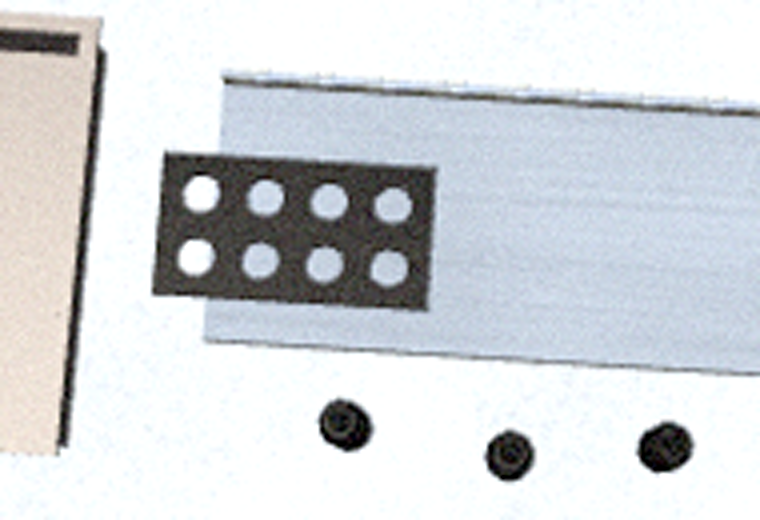

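View pics/sc5.png

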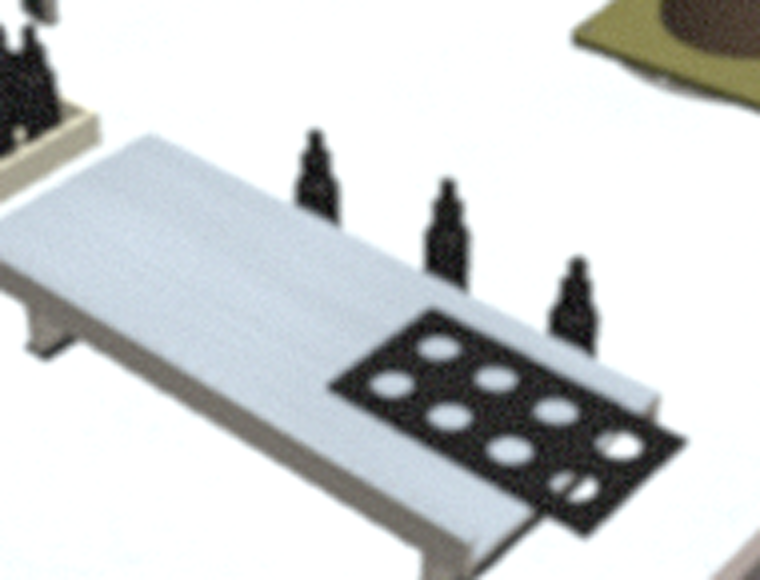

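Run:
```python
from sh import *
zt=lambda a:(np.array(a,float)+.5)/4-.5+[190,120]
zs=lambda a:(np.array(a,float)+.5)/4-.5+[245,130]
for n,P in(("top",onz("top",zt([(164,151),(437,168),(427,311),(153,295)]),.085)),("scene",onz("scene",zs([(585,538),(328,387),(430,309),(687,440)]),.085))):
    S=sf(P);print(n,"RL RR FR FL",S.tolist(),"centre",S.mean(0),"ang",[np.degrees(np.arctan2(-d[0],d[1])).round(2) for d in(S[0]-S[1],S[3]-S[2])])
T=sf(tri(zt([(164,151),(437,168),(427,311),(153,295)]),zs([(585,538),(328,387),(430,309),(687,440)])));print("tri",T.tolist())
print("z",tri(zt([(164,151),(437,168),(427,311),(153,295)]),zs([(585,538),(328,387),(430,309),(687,440)]))[:,2])
print("shelf left front top",sf(onz("top",zt([(204,341)]),.08)))
print("bot",tri(zt([(183+160,418),(350+160,450),(508+160,445)]),zs([(578,260),(448,182),(315,132)])))
```

```text
top RL RR FR FL [[0.0365, 0.2442], [0.0361, 0.0645], [-0.0587, 0.0649], [-0.059, 0.2434]] centre [-0.011275  0.15425 ] ang [np.float64(-0.13), np.float64(0.1)]
scene RL RR FR FL [[0.0391, 0.2447], [0.0375, 0.0664], [-0.0546, 0.0654], [-0.057, 0.2439]] centre [-0.00875  0.1551 ] ang [np.float64(-0.51), np.float64(0.77)]
tri [[0.0372, 0.2441], [0.0363, 0.0648], [-0.0577, 0.0642], [-0.0586, 0.2434]]
z [0.08310237 0.08330749 0.08236433 0.08352914]
shelf left front top [[-0.0865  0.2087]]
bot [[ 0.46194385  0.13428381  0.10046455]
 [ 0.44448614  0.02629433  0.10215124]
 [ 0.45101284 -0.07575164  0.10257674]]
```

The overhang is 34.5–35.5 mm and the angle to the shelf is about 0°. The plate lies flat and the bottles haven't moved, so I'm handing in.

```bash
python3 -c "
from station import *
manip.job_done(); print(read_state()['time'])"
```

```text
the job is handed in; nothing more can be done
the job is handed in; nothing more can be done
```

The plate now sticks out about 35 mm past the tub-side (+y) end of the shelf, and I handed the job in at about 15.6 s.

I felt for the shelf with the spread fingertips (about 7 N), raised them 1.3 mm, and pushed the plate's far short end about 0.2 m along the shelf. Then I backed off and raised the arm clear.

Last checks, from both cameras:
- **Overhang:** about 34–36 mm.
- **Straightness:** within about 0.2° of the shelf in the top view. The scene view's two long edges read −0.5° and +0.8°, which I put down to pixel picking error.
- **Front edge:** the plate is about 26 mm inside the front of the shelf.
- **Flatness:** the four corners measure 82–84 mm high, against an expected 85 mm. That 1–3 mm difference is about the calibration's accuracy and was there before the push too, so the plate reads as flat.
- **Bottles:** all three show no measurable shift.

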